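# Stow the bond tester's work-holders in their nests

## Task

Tidy up at the bond tester: put each of the four metal work-holders (large round, small round, square, and the oblong vice) into the black-rimmed nest whose recess matches its shape and size, lying flat on the nest's floor inside the rim. Set each one down rather than dropping it, and leave the red joystick box and the white bottle where they are.

Things in the scene. Friction and masses are not known exactly. Their poses are not given: they have to be found in the camera images.
- large_round: Large round work-holder, about 0.25 to 0.45 kg: foot a disc of diameter 64 mm. Dark steel foot 14 mm thick; on it a central pale grip from 14 to 44 mm above the underside: a round post of diameter 26 mm. Loose, upright on the bench at the start. Origin: centre of the underside, z up.
- small_round: Small round work-holder, about 0.12 to 0.21 kg: foot a disc of diameter 40 mm. Dark steel foot 14 mm thick; on it a central pale grip from 14 to 44 mm above the underside: a round post of diameter 20 mm. Loose, upright on the bench at the start. Origin: centre of the underside, z up.
- square: Square work-holder, about 0.2 to 0.35 kg: foot 48 x 48 mm. Dark steel foot 14 mm thick; on it a central pale grip from 14 to 44 mm above the underside: a square post 24 x 24 mm with faces parallel to the foot's. Loose, upright on the bench at the start. Origin: centre of the underside, z up. x and y parallel to its sides.
- vice: Vice, about 0.25 to 0.45 kg: oblong foot 84 mm (along its x) x 36 mm (along its y). Dark steel foot 14 mm thick; on it a central pale grip from 14 to 44 mm above the underside: two jaws, together 34 mm long in x, 28 mm wide in y (grip across y). A screw with a 16 mm black knob, 24 mm up, ends at x = 40 mm. Loose, upright on the bench at the start. Origin: centre of the underside, z up.
- nest_large_round: Nest for the large round work-holder: round recess of inside diameter 78 mm (86 mm outside). Fixed plastic tray, open on top: grey floor 4 mm thick, black rim 4 mm thick, rising to 12 mm above the bench. Origin: centre of its underside, on the bench, z up; a holder resting flat on its floor has its underside 4 mm above this origin.
- nest_small_round: Nest for the small round work-holder: round recess of inside diameter 54 mm (62 mm outside). Fixed plastic tray, open on top: grey floor 4 mm thick, black rim 4 mm thick, rising to 12 mm above the bench. Origin: centre of its underside, on the bench, z up; a holder resting flat on its floor has its underside 4 mm above this origin.
- nest_square: Nest for the square work-holder: square recess 62 x 62 mm inside (70 x 70 mm outside), sides along its x and y. Fixed plastic tray, open on top: grey floor 4 mm thick, black rim 4 mm thick, rising to 12 mm above the bench. Origin: centre of its underside, on the bench, z up; a holder resting flat on its floor has its underside 4 mm above this origin.
- nest_vice: Nest for the vice: oblong recess, inside 98 mm (along its x) x 50 mm (along its y), outside 106 x 58 mm; either way round will do. Fixed plastic tray, open on top: grey floor 4 mm thick, black rim 4 mm thick, rising to 12 mm above the bench. Origin: centre of its underside, on the bench, z up; a holder resting flat on its floor has its underside 4 mm above this origin.
- joystick_box: Bystander: red joystick control box 60 x 90 x 35 mm with a short stick, 87 mm high in all, loose. Origin: centre of the underside.
- bottle: Bystander: white plastic bottle with a black cap, diameter 52 mm, 85 mm high, loose. Origin: centre of the underside.
There are look-alikes about, which are no part of the job. What is shaped like the nest_small_round but green is not meant.

How it is judged:
By the outcome, as a careful person would: the job done as asked, in the order asked, and still so for the second after the job is handed in, with the robot touching nothing.
It also fails if it takes over 96 s, if anything falls off the work surface, if the arm or the gripper's body presses on something with over 40 N, if the wrist force passes 120 N, or if a joint passes its speed limit or range.

## Robot

A 6-joint arm with a two-finger parallel gripper is mounted at the origin on the work surface. World frame = base frame: x ahead of the robot, y to its left, z up, the work surface at z = 0. Lengths are in mm, angles in rad, forces in N, time in s.
With the tool pointing down it reaches from about 350 to 975 mm from the base axis. Payload 4.9 kg.
Tool frame: the origin (TCP) lies midway between the tips of the shut fingers; the grasp point (between the pads) lies 19 mm behind it; z points along the fingers, y is the line along which they close (so a half turn about z gives the same grasp; the last joint's range is limited). The gripper opens to 85 mm and grips with 20 to 120 N. Pads are 22 mm wide; open, the fingers measure 114 mm over their backs; the gripper's body (76 mm by 85 mm) begins 54 mm behind the grasp point. The pads swing forward as they close: fully open they stand 13 mm farther back than shut.
Start: joints at [-1.384, 0.053, 1.613, -0, 1.476, -0.119], TCP at [188.155, -595.986, 231.304] pointing down, gripper open.
Joint ranges: [-3.01, 3.01], [-1.01, 2.22], [0.06, 2.58], [-1.02, 4.17], [0.09, 2.62], [-3.14, 3.14]. Speed limits (rad/s): [2.57, 2.57, 3.14, 3.14, 3.14, 3.14].

## Interface

Orientations are given as [roll, pitch, yaw] about the fixed x, y, z axes, in that order (R = Rz(yaw) Ry(pitch) Rx(roll)).
In Python, from station import r gives the robot as it stands. The module is installed in compiled form; this text tells all that it offers.
- The arm moves only by the tool apply_moves, never from a script. Its argument "steps" is a list of rows, each a list of 5 numbers: the shift along the tool's x, y, z in m, then the turn about the tool's z in rad, then the opening, from 0 (shut) to 1 (fully open). A call has 1 to 12 rows; each row is the pose to reach, as a shift and turn from the pose commanded when the call began, along the tool's axes at that moment; what a row does not reach only later rows make up. A row lasts 1/12 s, in which the tool goes at most 41.7 mm and 7.16 degrees, less where a joint would pass 70% of its speed; a pose out of reach is approached as far as the arm can. A call with a gripper value outside its range is refused whole. The fingers move at their own pace and stop on an object; the grip force is fixed at half the most. Time passes only in rows, so rows that repeat a pose let the fingers close. It gives the time, the measured TCP pose, the force, the opening and the grip force at its end, in the units of the state.
- r.state(): the state, without advancing time (a new reading comes with each control period).
- r.get_image(name): name is "scene" or "top" or "wrist"; returns a dict with "frame" (480x640x3 uint8, red, green, blue), "z_map" (480x640 float32, mm along the optical axis (not along the pixel's ray), 0 where there is no reading), "vfov" (degrees; the focal length in pixels is half the picture's height over the tangent of half this angle, whatever the lens; pixels are square), "cx", "cy" (the principal point, pixels), "dist_coeffs" ([k1, k2, p1, p2, k3] as OpenCV has them; the pictures are not rectified), "R" (3x3) and "t" (3): a world point X has camera coordinates R X + t; the wrist camera has in their place "mount" (4x4, takes a point from camera to tool coordinates, whose origin is the TCP and whose axes are the flange's). Camera axes: x right, y down, z forward; pixel columns grow to the right and rows downward; lengths in mm; the calibration is good to about 2 mm. A picture is of the moment at which its call begins: read the wrist's pose just before it.
- r.hand_in(): hands the job in; it is judged then, once.
Trained networks look in a picture, given as the dict that the camera call returned (one of the last four; its "shot" number tells which), for a name from the list of things; names that differ only in an ending like _2 or _b are one class to them, and where a whole thing is asked for, a point or a joint stands for the part that bears it (a point fixed in the world has none). Each returns a list of dicts, best first, with "conf" (0 to 1); they miss things now and then, are a little off and sometimes report something else, mostly with a low value. They report only what shows in the picture. A call takes as long as a camera call. They do not tell look-alikes from the thing itself.
- r.spot_in(name, picture): "centre" ([x, y, z] in mm, in the coordinates of the camera as it stood for that picture, good to about 4 mm: the middle of the surface that is visible of it).
- r.tip_of(name, picture): "centre" ([x, y, z] in mm, in the coordinates of the camera as it stood for that picture, good to about 4 mm: a listed point, or the origin of a listed thing).
The state is a dict: "t": time; "joint_pos": joint angles; "joint_velocities": joint speeds; "tau": joint torques, N m; "position": TCP position; "tcp_rot": TCP orientation; "ft_force": force on the tool from outside, world axes, zero at the start; "wrist_torque": the same for the moment, N m; "finger_gap": opening from 0.0 (shut) to 1.0 (fully open); "grip_force": force on a finger pad.
Only numpy, scipy, OpenCV 4.12 (cv2) and the standard library are available. Lean on these libraries where they do the work, as an engineer would, in place of code of your own. Each camera call takes 0.05 s, during which the arm holds its last target. There are 200 camera calls.

## Working session

There is one attempt and no reset: what is moved stays moved. The work goes in short steps, Python scripts to look and compute and a tool call to move; the robot and the scene stay as the last step left them, time stands still between calls to the robot, and variables do not carry over. Pictures are saved under pics/ and viewed, at most 14 in all, crops included, and the job is handed in when it is done.

Besides the shell and the picture viewer there is one more tool, called after "Emit:" as name(argument=value, ...), one argument or row to a line, values as JSON. apply_moves: Moves the arm, as the interface text tells. Its arguments: {"type":"object","properties":{"steps":{"type":"array","items":{"type":"array","items":{"type":"number"}}}},"required":["steps"]}

```bash
mkdir -p pics; cat > h.py <<'E'
import numpy as np, cv2
from station import r
from scipy.spatial.transform import Rotation as Ro
def K(p):
    f=240/np.tan(np.radians(p["vfov"])/2); return np.array([[f,0,p["cx"]],[0,f,p["cy"]],[0,0,1]])
def pose(p,s=None):
    "camera->world R,t"
    if "R" in p:
        R=np.array(p["R"]); return R.T,-R.T@np.array(p["t"])
    M=np.array(p["mount"]); T=Ro.from_euler('xyz',s["tcp_rot"]).as_matrix()
    return T@M[:3,:3], T@M[:3,3]+np.array(s["position"])
def cloud(p,s=None):
    "world xyz per pixel"
    u,v=np.meshgrid(np.arange(640),np.arange(480))
    q=cv2.undistortPoints(np.stack([u,v],-1).reshape(-1,1,2).astype(float),K(p),np.array(p["dist_coeffs"],float)).reshape(480,640,2)
    z=p["z_map"][...,None]; R,t=pose(p,s)
    w=np.concatenate([q*z,z],-1)@R.T+t; w[p["z_map"]==0]=np.nan; return w
def save(n,im): cv2.imwrite("pics/"+n,cv2.cvtColor(im,cv2.COLOR_RGB2BGR))
def proj(p,X,s=None):
    R,t=pose(p,s); c=(np.array(X)-t)@R
    return cv2.projectPoints(c.reshape(1,1,3),np.zeros(3),np.zeros(3),K(p),np.array(p["dist_coeffs"],float))[0].ravel()
E
python3 - <<'E'
from h import *
s=r.state();print(s)
names="large_round small_round square vice nest_large_round nest_small_round nest_square nest_vice joystick_box bottle".split()
for c in ["top","scene"]:
    p=r.get_image(c);save(c+"1.png",p["frame"]);R,t=pose(p)
    for n in names:
        for d in r.tip_of(n,p)[:3]:
            w=R@np.array(d["centre"])+t;print(c,n,round(d["conf"],2),w.round(),proj(p,w).round())
E
```

```text
{'t': 0.0, 'joint_pos': array([-1.38399175e+00,  5.33428789e-02,  1.61427437e+00, -5.18851376e-06,
        1.47599025e+00, -1.19018489e-01]), 'joint_velocities': array([ 0.00178149, -0.00082013,  0.00069091, -0.00128666,  0.0009322 ,
        0.00149437]), 'tau': array([ 1.40516637e-03, -3.93681800e+01, -3.70174098e+01, -1.09809398e-04,
        7.11614237e-03,  8.04695020e-06]), 'position': array([ 188.04737686, -595.39787058,  230.08340545]), 'tcp_rot': array([-3.13959145e+00, -2.34109966e-04,  3.05823331e-01]), 'ft_force': array([ 0.20446232,  0.70307161, -0.27109392]), 'wrist_torque': array([ 0.01703203, -0.03165433, -0.02668288]), 'grip_force': 0.0, 'finger_gap': 1.002456829164967}
top large_round 0.88 [ 435. -241.   -1.] [399. 281.]
top small_round 0.67 [554. 367.   2.] [183. 244.]
top square 0.72 [481. 103.   2.] [276. 268.]
top square 0.3 [ 571. -330.    2.] [429. 233.]
top vice 0.8 [401. 274.   2.] [215. 298.]
top nest_large_round 0.61 [507. -70.   4.] [337. 257.]
top nest_small_round 0.6 [ 573. -327.    3.] [428. 232.]
top nest_small_round 0.57 [ 482. -393.   -2.] [453. 263.]
[... 341 characters left out ...]
  -10.] [254. 284.]
scene large_round 0.16 [ 379. -466.   -6.] [173. 155.]
scene small_round 0.94 [549. 365.   0.] [496. 297.]
scene square 0.61 [473.  96.   1.] [378. 236.]
scene vice 0.97 [397. 272.   2.] [461. 228.]
scene nest_large_round 0.59 [506. -76.  -5.] [302. 231.]
scene nest_small_round 0.95 [ 568. -330.    2.] [189. 224.]
scene nest_small_round 0.4 [669. 142.   1.] [379. 319.]
scene nest_square 0.76 [ 664. -133.  -10.] [254. 284.]
scene nest_vice 0.84 [671. 144.   0.] [380. 321.]
scene nest_vice 0.4 [478.  97.  -2.] [378. 239.]
scene joystick_box 0.65 [ 381. -466.   -1.] [172. 154.]
scene joystick_box 0.3 [477. 100.  -1.] [380. 238.]
scene bottle 0.98 [744.   6.  -1.] [305. 335.]
```

```bash
python3 - <<'E'
import cv2
a=cv2.imread("pics/top1.png")
cv2.imwrite("pics/top_crop.png",cv2.resize(a[150:330,150:520],(800,389),interpolation=cv2.INTER_CUBIC))
E
```

```text
(no output)
```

View pics/top_crop.png

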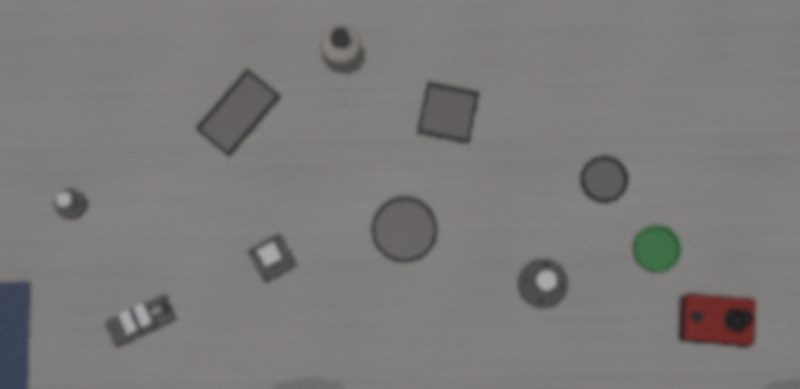

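View pics/scene1.png

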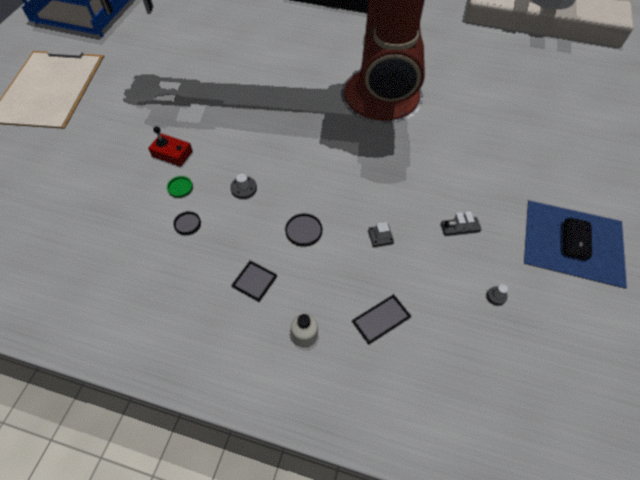

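The four candidate nests show in the top crop. Two have the small-round shape: the black-rimmed one at crop (604,179), full (429,233), and the green one at crop (657,248), full (454,265). The black-rimmed one is meant. The bottle is at crop (341,48) and the joystick at (718,320). Next I measure orientation and centres from segmentation.

```bash
cat >> h.py <<'E'
def onplane(p,uv,h,s=None):
    "pixels (N,2) to world xy at height h"
    q=cv2.undistortPoints(np.array(uv,float).reshape(-1,1,2),K(p),np.array(p["dist_coeffs"],float)).reshape(-1,2)
    R,t=pose(p,s); d=np.c_[q,np.ones(len(q))]@R.T
    return (t+d*((h-t[2])/d[:,2])[:,None])[:,:2]
E
python3 - <<'E'
from h import *
pts=dict(large_round=(435,-243,14),small_round=(553,366,14),square=(478,101,14),vice=(400,273,14),nL=(507,-72,12),nS=(571,-329,12),nQ=(665,-130,12),nV=(672,146,12))
for c in ["top","scene"]:
    p=r.get_image(c);g=cv2.cvtColor(p["frame"],cv2.COLOR_RGB2GRAY).astype(float); W=cloud(p)
    bg=cv2.medianBlur(p["frame"],5); 
    for n,(x,y,h) in pts.items():
        u,v=proj(p,(x,y,h)).astype(int); a=slice(v-28,v+28),slice(u-28,u+28)
        b=np.median(g[a]); m=(g[a]<b*0.85).astype(np.uint8)
        if h==14: m|=(g[a]>b*1.25).astype(np.uint8)
        k,l,st,ce=cv2.connectedComponentsWithStats(m)
        i=1+np.argmax(st[1:,4]); cs,_=cv2.findContours((l==i).astype(np.uint8),cv2.RETR_EXTERNAL,cv2.CHAIN_APPROX_NONE)
        w=onplane(p,cs[0].reshape(-1,2)+[u-28,v-28],h)
        z=W[a][...,2]; e=z>35
        rc=cv2.minAreaRect(w.astype(np.float32))
        print(c,n,np.round(rc[0],1),np.round(rc[1],1),"ang",round(rc[2],1),"zmax",np.nanpercentile(z,99.5).round(), "high pts",np.nanmedian(W[a][e],axis=0).round(1) if e.sum()>3 else None,b)
E
```

```text
top large_round [ 435.2 -243.3] [64.  63.4] ang 43.1 zmax 47.0 high pts [ 436.5 -243.2   45. ] 126.0
top small_round [549.9 362.8] [38.4 41.3] ang 50.0 zmax 47.0 high pts [552.9 366.7  45.2] 126.0
top square [475.4 103.3] [51.7 49.7] ang 25.8 zmax 50.0 high pts [476.3 104.6  46. ] 127.0
top vice [397.8 271.5] [39.3 88.1] ang 24.6 zmax 50.0 high pts [399.4 272.8  44.5] 126.0
top nL [509.4 -68. ] [85.4 87.7] ang 43.8 zmax 18.0 high pts None 127.0
top nS [ 570.4 -328.4] [63.3 63.2] ang 42.4 zmax 16.0 high pts None 127.0
top nQ [ 663.5 -128.8] [72.7 76.3] ang 76.7 zmax 18.0 high pts None 126.0
top nV [669.9 147.4] [ 64.7 109.9] ang 49.5 zmax 18.0 high pts None 126.0
scene large_round [ 441.9 -243. ] [70.4 64.6] ang 29.4 zmax 43.0 high pts [ 437.  -246.1   41.6] 142.0
scene small_round [555.8 359.8] [41.9 45. ] ang 63.8 zmax 44.0 high pts [551.6 363.3  42.6] 142.0
scene square [478.8  99.7] [57.4 53. ] ang 27.8 zmax 44.0 high pts [476.4 100.4  42.1] 142.0
scene vice [397.8 266.1] [54.4 91.8] ang 24.3 zmax 45.0 high pts [399.5 268.9  42.2] 141.0
scene nL [513.  -70.5] [92.1 86.2] ang 16.9 zmax 12.0 high pts None 142.0
scene nS [ 572.3 -329.8] [66.3 65.1] ang 16.9 zmax 12.0 high pts None 142.0
scene nQ [ 665.2 -130.2] [76.1 76.3] ang 76.9 zmax 13.0 high pts None 140.0
scene nV [671.  144.6] [ 60.5 109.3] ang 49.5 zmax 13.0 high pts None 110.0
```

```bash
cat >> h.py <<'E'
def go(x,y,z,yaw=None):
    s=r.state(); T=Ro.from_euler('xyz',s["tcp_rot"]).as_matrix()
    d=T.T@(np.array([x,y,z])-s["position"])/1000
    y0=np.arctan2(T[1,0],T[0,0]); th=0 if yaw is None else -(np.radians(yaw)-y0)
    th=(th+np.pi)%(2*np.pi)-np.pi
    print("row",d.round(4),round(th,3),"n_rows",np.ceil(max(np.linalg.norm(d)/.0417,abs(th)/.125)),"t",round(s["t"],2),"pos",s["position"].round(1),"yaw",np.degrees(y0).round(1))
E
python3 -c "
from h import *
go(436,-244,150)"
```

```text
row [ 0.3423 -0.261   0.0813] 0.0 n_rows 11.0 t 1.2 pos [ 188.1 -595.9  231.3] yaw 17.5
```

Emit:
apply_moves(
  steps=[
    [0.342,-0.261,0.081,0,1],
    [0.342,-0.261,0.081,0,1],
    [0.342,-0.261,0.081,0,1],
    [0.342,-0.261,0.081,0,1],
    [0.342,-0.261,0.081,0,1],
    [0.342,-0.261,0.081,0,1],
    [0.342,-0.261,0.081,0,1],
    [0.342,-0.261,0.081,0,1],
    [0.342,-0.261,0.081,0,1],
    [0.342,-0.261,0.081,0,1],
    [0.342,-0.261,0.081,0,1],
    [0.342,-0.261,0.081,0,1],
  ],
)

```text
t: 2.2
position: [436.9, -240.4, 149.1]
tcp_rot: [-3.139, 0.0, 0.311]
ft_force: [-0.6, -0.6, -1.5]
finger_gap: 1.002
grip_force: 0.0
```

```bash
cat >> h.py <<'E'
def look(name,c=None,h=44,rad=60):
    "wrist picture; top of post (points above h-8 near c)"
    s=r.state();p=r.get_image("wrist");save(name+".png",p["frame"]);W=cloud(p,s)
    if c is not None:
        d=np.hypot(W[...,0]-c[0],W[...,1]-c[1]); m=(d<rad)&(W[...,2]>h-8)&(W[...,2]<h+12)
        if m.sum()>10:
            print("n",m.sum(),"med",np.median(W[m],axis=0).round(1)); rc=cv2.minAreaRect(W[m][:,:2].astype(np.float32)); print(np.round(rc[0],1),np.round(rc[1],1),round(rc[2],1))
    return s,p,W
E
python3 - <<'E'
from h import *
s,p,W=look("w1",(436,-244)); go(436,-244,150); print(proj(p,(436,-244,44),s))
E
```

```text
n 851 med [ 434.6 -246.6   43.4]
[ 434.  -246.7] [24.7 25.3] 64.0
row [-0.0007  0.0015 -0.0002] 0.0 n_rows 1.0 t 2.25 pos [ 436.2 -242.4  149.8] yaw 17.7
[318.05493344 238.39292079]
```

View pics/w1.png

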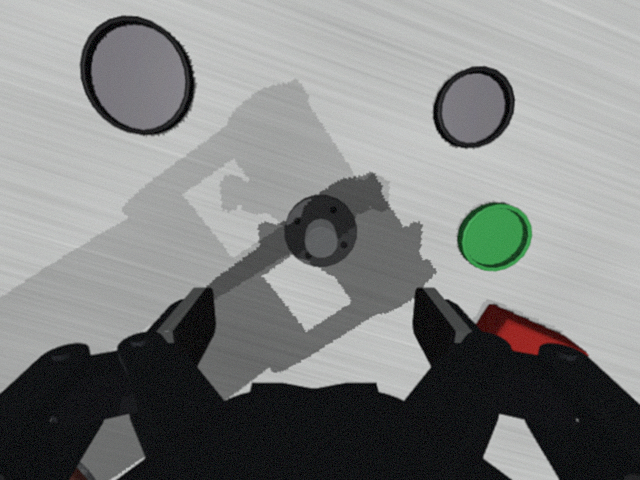

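The large holder is at pixel (321,240), with its post top seen at about (435,-246). Black nests show at (137,75) and (474,107), the green look-alike at (495,236). Descending to grasp.

Emit:
apply_moves(
  steps=[
    [-0.0015,0.0023,0.035,0,1],
    [-0.0015,0.0023,0.07,0,1],
    [-0.0015,0.0023,0.1,0,1],
    [-0.0015,0.0023,0.12,0,1],
    [-0.0015,0.0023,0.134,0,1],
    [-0.0015,0.0023,0.134,0,1],
    [-0.0015,0.0023,0.134,0,0],
    [-0.0015,0.0023,0.134,0,0],
    [-0.0015,0.0023,0.134,0,0],
    [-0.0015,0.0023,0.134,0,0],
    [-0.0015,0.0023,0.134,0,0],
    [-0.0015,0.0023,0.134,0,0],
  ],
)

```text
t: 3.25
position: [435.9, -247.6, 17.8]
tcp_rot: [3.139, -0.001, 0.306]
ft_force: [-0.6, -1.1, 4.4]
finger_gap: 0.284
grip_force: 59.5
```

```bash
python3 -c "
from h import *
go(435.9,-247.6,75);go(509.5,-69,75)"
```

```text
row [ 0.      0.0001 -0.0572] 0.0 n_rows 2.0 t 3.25 pos [ 435.9 -247.6   17.8] yaw 17.5
row [ 0.124  -0.148  -0.0573] 0.0 n_rows 5.0 t 3.25 pos [ 435.9 -247.6   17.8] yaw 17.5
```

Emit:
apply_moves(
  steps=[
    [0,0,-0.02,0,0],
    [0,0,-0.055,0,0],
    [0.025,-0.03,-0.057,0,0],
    [0.05,-0.06,-0.057,0,0],
    [0.075,-0.09,-0.057,0,0],
    [0.1,-0.12,-0.057,0,0],
    [0.124,-0.148,-0.057,0,0],
    [0.124,-0.148,-0.057,0,0],
    [0.124,-0.148,-0.057,0,0],
    [0.124,-0.148,-0.057,0,0],
  ],
)

```text
t: 4.08
position: [508.0, -68.1, 72.6]
tcp_rot: [-3.141, 0.001, 0.307]
ft_force: [0.6, 0.5, -4.1]
finger_gap: 0.288
grip_force: 60.1
```

```bash
cat >> h.py <<'E'
def nest(p,s,c,h=12,half=75,show=None,thr=60):
    "dark rim near c -> outer rectangle in world"
    u,v=proj(p,(c[0],c[1],h),s); g=cv2.cvtColor(p["frame"],cv2.COLOR_RGB2GRAY)
    m=(g<thr).astype(np.uint8); k,l,st,ce=cv2.connectedComponentsWithStats(m)
    for i in range(1,k):
        if st[i,4]<300: continue
        cs,_=cv2.findContours((l==i).astype(np.uint8),cv2.RETR_EXTERNAL,cv2.CHAIN_APPROX_NONE)
        w=onplane(p,cs[0].reshape(-1,2),h,s); rc=cv2.minAreaRect(w.astype(np.float32))
        if np.hypot(rc[0][0]-c[0],rc[0][1]-c[1])<half: print("nest",st[i,:4],np.round(rc[0],1),np.round(rc[1],1),round(rc[2],1))
E
python3 - <<'E'
from h import *
s,p,W=look("w2"); go(509.5,-69,23); print(proj(p,(509.5,-69,12),s)); nest(p,s,(509.5,-69)); nest(p,s,(571,-329))
E
```

```text
row [0.0014 0.0008 0.0497] 0.0 n_rows 2.0 t 4.13 pos [508.  -68.7  72.7] yaw 17.5
[315.69023497 252.32237667]
```

View pics/w2.png

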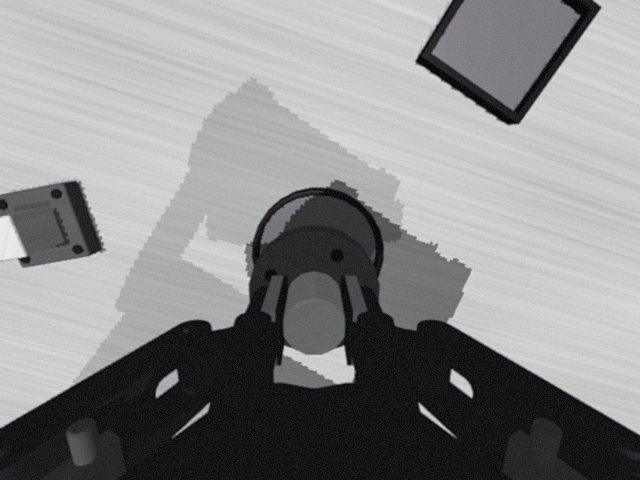

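The nest rim spans columns 251–383 with its top at row 188, so its centre is about (317,254), against the predicted (316,252). The holder is well held. Lowering.

Emit:
apply_moves(
  steps=[
    [0.001,0.0,0.02,0,0],
    [0.001,0.0,0.035,0,0],
    [0.001,0.0,0.043,0,0],
    [0.001,0.0,0.048,0,0],
    [0.001,0.0,0.0505,0,0],
    [0.001,0.0,0.0505,0,0],
    [0.001,0.0,0.0505,0,0],
  ],
)

```text
t: 4.72
position: [510.1, -68.5, 23.5]
tcp_rot: [3.141, -0.001, 0.305]
ft_force: [-0.5, -0.1, -3.1]
finger_gap: 0.284
grip_force: 60.2
```

Emit:
apply_moves(
  steps=[
    [0,0,0.001,0,0],
    [0,0,0.0015,0,0],
    [0,0,0.0015,0,0],
  ],
)

```text
t: 4.97
position: [510.1, -68.1, 21.9]
tcp_rot: [3.141, -0.001, 0.306]
ft_force: [0.6, 0.3, -2.5]
finger_gap: 0.284
grip_force: 60.3
```

Emit:
apply_moves(
  steps=[
    [0,0,0.0007,0,0],
    [0,0,0.0012,0,0],
    [0,0,0.0012,0,0],
  ],
)

```text
t: 5.22
position: [510.1, -68.2, 21.8]
tcp_rot: [3.141, 0.0, 0.306]
ft_force: [-4.5, 0.1, 7.1]
finger_gap: 0.284
grip_force: 61.2
```

Contact is felt. Releasing and lifting.

Emit:
apply_moves(
  steps=[
    [0,0,0,0,0.6],
    [0,0,0,0,1],
    [0,0,0,0,1],
    [0,0,0,0,1],
    [0,0,-0.03,0,1],
    [0,0,-0.07,0,1],
    [0,0,-0.11,0,1],
    [0,0,-0.13,0,1],
    [0,0,-0.13,0,1],
  ],
)

```text
t: 5.97
position: [513.5, -69.0, 157.1]
tcp_rot: [3.135, -0.01, 0.306]
ft_force: [0.7, 0.2, 0.0]
finger_gap: 1.0
grip_force: 0.0
```

```bash
python3 - <<'E'
from h import *
s,p,W=look("w3",(510,-68),48); go(552,364,130)
E
```

```text
n 826 med [509.5 -68.2  47.4]
[508.5 -68.5] [25.2 25.5] 42.8
row [ 0.1684 -0.4005  0.0232] 0.0 n_rows 11.0 t 6.02 pos [511.8 -68.6 153.8] yaw 17.5
```

View pics/w3.png

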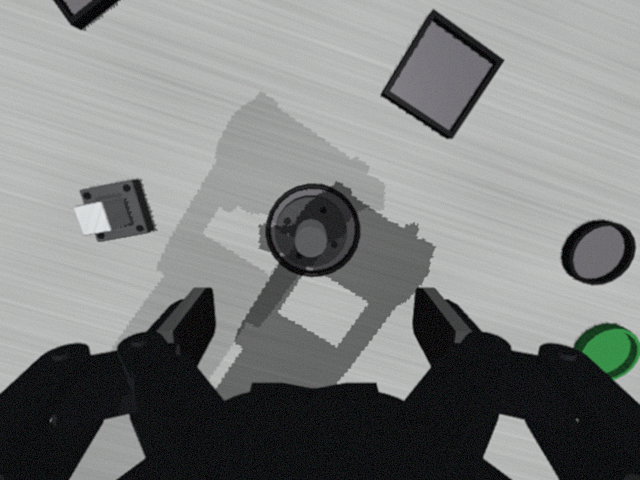

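The large round sits inside its nest: pixel (313,230), post top at z ≈ 47.5. Next, the small round.

Emit:
apply_moves(
  steps=[
    [0.168,-0.4,0.023,0,1],
    [0.168,-0.4,0.023,0,1],
    [0.168,-0.4,0.023,0,1],
    [0.168,-0.4,0.023,0,1],
    [0.168,-0.4,0.023,0,1],
    [0.168,-0.4,0.023,0,1],
    [0.168,-0.4,0.023,0,1],
    [0.168,-0.4,0.023,0,1],
    [0.168,-0.4,0.023,0,1],
    [0.168,-0.4,0.023,0,1],
    [0.168,-0.4,0.023,0,1],
    [0.168,-0.4,0.023,0,1],
  ],
)

```text
t: 7.02
position: [547.7, 367.2, 124.0]
tcp_rot: [-3.141, 0.004, 0.31]
ft_force: [-0.4, -1.2, 0.1]
finger_gap: 1.0
grip_force: 0.0
```

```bash
python3 - <<'E'
from h import *
s,p,W=look("w4",(552,364)); go(552,364,16)
E
```

```text
n 633 med [551.2 364.8  43.2]
[550.4 364.6] [18.9 19.4] 65.5
row [0.0041 0.0022 0.1082] 0.0 n_rows 3.0 t 7.07 pos [547.8 365.1 124.2] yaw 17.7
```

Emit:
apply_moves(
  steps=[
    [0.002,0.001,0.035,0,1],
    [0.002,0.001,0.07,0,1],
    [0.002,0.001,0.095,0,1],
    [0.002,0.001,0.108,0,1],
    [0.002,0.001,0.109,0,1],
    [0.002,0.001,0.109,0,1],
    [0.002,0.001,0.109,0,0],
    [0.002,0.001,0.109,0,0],
    [0.002,0.001,0.109,0,0],
    [0.002,0.001,0.109,0,0],
    [0.002,0.001,0.109,0,0],
    [0.002,0.001,0.109,0,0],
  ],
)

```text
t: 8.07
position: [552.3, 364.0, 19.2]
tcp_rot: [-3.141, -0.002, 0.306]
ft_force: [0.2, 0.6, -0.9]
finger_gap: 0.21
grip_force: 58.5
```

```bash
python3 - <<'E'
from h import *
go(571,-329,90)
E
```

```text
row [-0.1907  0.6664 -0.0712] 0.0 n_rows 17.0 t 8.07 pos [552.3 364.   19.2] yaw 17.5
```

Emit:
apply_moves(
  steps=[
    [0,0,-0.02,0,0],
    [0,0,-0.055,0,0],
    [-0.008,0.027,-0.071,0,0],
    [-0.019,0.066,-0.071,0,0],
    [-0.03,0.105,-0.071,0,0],
    [-0.041,0.144,-0.071,0,0],
    [-0.052,0.182,-0.071,0,0],
    [-0.063,0.22,-0.071,0,0],
    [-0.074,0.259,-0.071,0,0],
    [-0.085,0.297,-0.071,0,0],
    [-0.096,0.336,-0.071,0,0],
    [-0.107,0.374,-0.071,0,0],
  ],
)

```text
t: 9.07
position: [561.5, -27.0, 88.8]
tcp_rot: [-3.141, 0.0, 0.306]
ft_force: [1.6, 0.3, -1.2]
finger_gap: 0.211
grip_force: 58.9
```

Emit:
apply_moves(
  steps=[
    [-0.011,0.038,0,0,0],
    [-0.022,0.077,0,0,0],
    [-0.033,0.115,0,0,0],
    [-0.044,0.154,0,0,0],
    [-0.055,0.192,0,0,0],
    [-0.066,0.231,0,0,0],
    [-0.077,0.27,0,0,0],
    [-0.084,0.292,0,0,0],
    [-0.084,0.292,0,0,0],
    [-0.084,0.292,0,0,0],
  ],
)

```text
t: 9.9
position: [569.4, -329.9, 88.5]
tcp_rot: [-3.14, 0.0, 0.304]
ft_force: [-0.3, 0.6, -2.1]
finger_gap: 0.21
grip_force: 59.0
```

```bash
python3 - <<'E'
from h import *
s,p,W=look("w5"); go(571,-329,24); print(proj(p,(571,-329,12),s)); nest(p,s,(571,-329))
E
```

```text
row [0.0014 0.001  0.0643] 0.0 n_rows 2.0 t 9.95 pos [ 569.5 -328.6   88.3] yaw 17.5
[313.28437298 244.41146461]
```

View pics/w5.png

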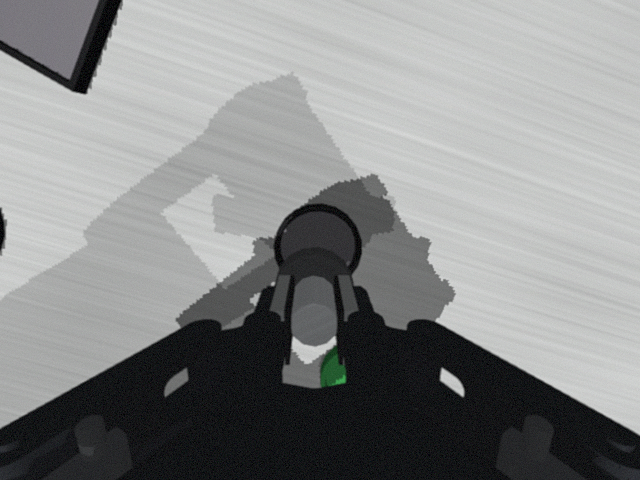

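The rim spans columns 275–361 with its top at row 204, so its centre is (318,247). The prediction was (313,244), so I nudge about 2.5 mm along tool +y. The green look-alike is lower right at (333,368).

Emit:
apply_moves(
  steps=[
    [0.0005,0.0025,0.025,0,0],
    [0.0005,0.0025,0.045,0,0],
    [0.0005,0.0025,0.056,0,0],
    [0.0005,0.0025,0.061,0,0],
    [0.0005,0.0025,0.0635,0,0],
    [0.0005,0.0025,0.0635,0,0],
    [0.0005,0.0025,0.0645,0,0],
    [0.0005,0.0025,0.0645,0,0],
  ],
)

```text
t: 10.62
position: [572.0, -331.5, 26.0]
tcp_rot: [3.14, -0.001, 0.306]
ft_force: [1.0, -0.6, -1.2]
finger_gap: 0.21
grip_force: 59.1
```

Emit:
apply_moves(
  steps=[
    [0,0,0.001,0,0],
    [0,0,0.002,0,0],
    [0,0,0.0025,0,0],
    [0,0,0.0025,0,0],
  ],
)

```text
t: 10.95
position: [571.7, -331.6, 23.2]
tcp_rot: [3.141, -0.001, 0.306]
ft_force: [-1.6, 1.0, 3.9]
finger_gap: 0.213
grip_force: 59.5
```

Emit:
apply_moves(
  steps=[
    [0,0,0,0,0.6],
    [0,0,0,0,1],
    [0,0,0,0,1],
    [0,0,0,0,1],
    [0,0,-0.03,0,1],
    [0,0,-0.07,0,1],
    [0,0,-0.11,0,1],
    [0,0,-0.13,0,1],
    [0,0,-0.13,0,1],
  ],
)

```text
t: 11.7
position: [574.6, -333.5, 160.3]
tcp_rot: [3.131, -0.008, 0.306]
ft_force: [0.9, -1.1, 1.4]
finger_gap: 0.998
grip_force: 0.0
```

```bash
python3 - <<'E'
from h import *
s,p,W=look("w6",(571,-330),48); go(476,102.5,130,26)
E
```

```text
n 488 med [ 571.1 -331.6   47.3]
[ 570.4 -331.9] [19.3 19.1] 37.1
row [ 0.0383 -0.4443  0.024 ] -0.148 n_rows 11.0 t 11.75 pos [ 573.1 -332.6  156.6] yaw 17.5
```

View pics/w6.png

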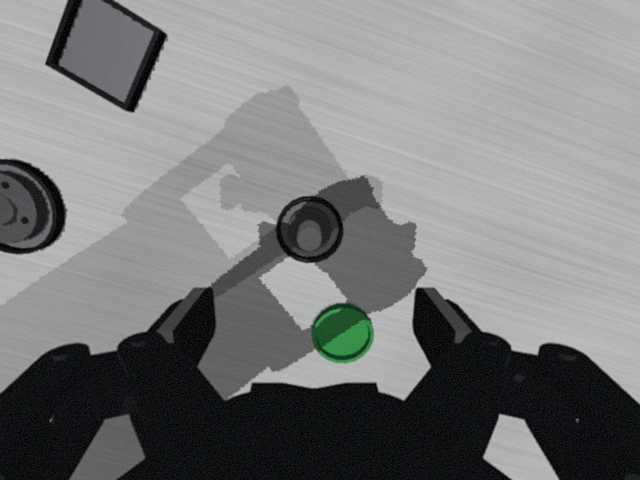

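The small round is seated in the black nest at (310,229), post top z 47.3; the green one at (343,332) is untouched. Now the square.

Emit:
apply_moves(
  steps=[
    [0.038,-0.444,0.024,-0.148,1],
    [0.038,-0.444,0.024,-0.148,1],
    [0.038,-0.444,0.024,-0.148,1],
    [0.038,-0.444,0.024,-0.148,1],
    [0.038,-0.444,0.024,-0.148,1],
    [0.038,-0.444,0.024,-0.148,1],
    [0.038,-0.444,0.024,-0.148,1],
    [0.038,-0.444,0.024,-0.148,1],
    [0.038,-0.444,0.024,-0.148,1],
    [0.038,-0.444,0.024,-0.148,1],
    [0.038,-0.444,0.024,-0.148,1],
    [0.038,-0.444,0.024,-0.148,1],
  ],
)

```text
t: 12.75
position: [470.5, 107.8, 125.3]
tcp_rot: [-3.138, 0.004, 0.459]
ft_force: [0.5, -0.0, -0.4]
finger_gap: 0.998
grip_force: 0.0
```

```bash
python3 - <<'E'
from h import *
s,p,W=look("w7",(476,102.5)); go(476,102.5,16,26)
d=np.hypot(W[...,0]-476,W[...,1]-102.5); m=(d<60)&(W[...,2]>8)
rc=cv2.minAreaRect(W[m][:,:2].astype(np.float32)); print(m.sum(),rc)
E
```

```text
n 1163 med [475.1 101.8  43.2]
[474.  101.4] [24.2 23.9] 27.9
row [0.0031 0.0051 0.1096] 0.005 n_rows 3.0 t 12.8 pos [471.5 105.7 125.6] yaw 26.3
59471 ((473.9399108886719, 101.4635009765625), (48.06977462768555, 119.87858581542969), 27.822763442993164)
```

View pics/w7.png

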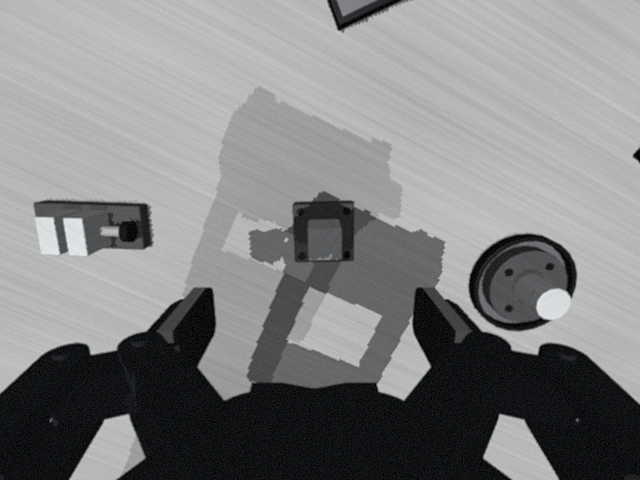

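The square is axis-aligned with the gripper at (324,232), edge angle about 27°.

Emit:
apply_moves(
  steps=[
    [0.002,0.004,0.035,-0.01,1],
    [0.002,0.004,0.07,-0.01,1],
    [0.002,0.004,0.095,-0.01,1],
    [0.002,0.004,0.109,-0.01,1],
    [0.002,0.004,0.11,-0.01,1],
    [0.002,0.004,0.11,-0.01,1],
    [0.002,0.004,0.11,-0.01,0],
    [0.002,0.004,0.11,-0.01,0],
    [0.002,0.004,0.11,-0.01,0],
    [0.002,0.004,0.11,-0.01,0],
    [0.002,0.004,0.11,-0.01,0],
    [0.002,0.004,0.11,-0.01,0],
  ],
)

```text
t: 13.8
position: [478.3, 101.0, 19.2]
tcp_rot: [3.141, -0.002, 0.464]
ft_force: [-0.9, -0.8, 1.9]
finger_gap: 0.271
grip_force: 59.8
```

```bash
python3 - <<'E'
from h import *
go(664,-129.5,90,-13)
E
```

```text
row [ 0.0631  0.2893 -0.0704] 0.691 n_rows 8.0 t 13.8 pos [478.3 101.   19.2] yaw 26.6
```

Emit:
apply_moves(
  steps=[
    [0,0,-0.02,0,0],
    [0,0,-0.055,0,0],
    [0.009,0.038,-0.07,0.1,0],
    [0.018,0.076,-0.07,0.2,0],
    [0.026,0.115,-0.07,0.3,0],
    [0.034,0.153,-0.07,0.4,0],
    [0.042,0.191,-0.07,0.5,0],
    [0.05,0.23,-0.07,0.6,0],
    [0.058,0.268,-0.07,0.69,0],
    [0.063,0.289,-0.07,0.69,0],
    [0.063,0.289,-0.07,0.69,0],
    [0.063,0.289,-0.07,0.69,0],
  ],
)

```text
t: 14.8
position: [662.6, -130.1, 86.9]
tcp_rot: [-3.141, 0.002, -0.228]
ft_force: [-0.4, 0.8, -2.7]
finger_gap: 0.269
grip_force: 59.9
```

```bash
python3 - <<'E'
from h import *
s,p,W=look("w8"); go(666.4,-130,24,-13); print(proj(p,(664,-129.5,12),s)); nest(p,s,(664,-129.5))
E
```

```text
row [0.0047 0.     0.0628] 0.0 n_rows 2.0 t 14.85 pos [ 662.  -129.    86.8] yaw -13.0
[312.79920994 245.6571338 ]
```

View pics/w8.png

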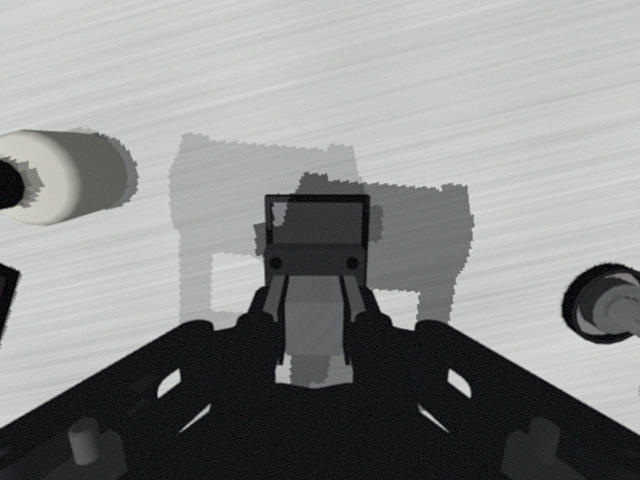

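The nest is square to the gripper, spanning columns 264–370 with its top at row 195, so its centre is (317,248), against the predicted (313,246). Small y nudge, then down.

Emit:
apply_moves(
  steps=[
    [0.0037,0.0018,0.025,0,0],
    [0.0037,0.0018,0.045,0,0],
    [0.0037,0.0018,0.056,0,0],
    [0.0037,0.0018,0.06,0,0],
    [0.0037,0.0018,0.062,0,0],
    [0.0037,0.0018,0.0635,0,0],
    [0.0037,0.0018,0.0645,0,0],
    [0.0037,0.0018,0.0645,0,0],
  ],
)

```text
t: 15.52
position: [666.9, -132.0, 24.9]
tcp_rot: [3.141, -0.002, -0.226]
ft_force: [0.1, -0.4, -2.0]
finger_gap: 0.266
grip_force: 59.9
```

Emit:
apply_moves(
  steps=[
    [0,0,0.001,0,0],
    [0,0,0.0018,0,0],
    [0,0,0.0022,0,0],
    [0,0,0.0022,0,0],
  ],
)

```text
t: 15.85
position: [667.0, -132.2, 23.2]
tcp_rot: [3.141, -0.002, -0.226]
ft_force: [-3.0, 1.1, 5.8]
finger_gap: 0.272
grip_force: 60.9
```

Emit:
apply_moves(
  steps=[
    [0,0,0,0,0.6],
    [0,0,0,0,1],
    [0,0,0,0,1],
    [0,0,0,0,1],
    [0,0,-0.03,0,1],
    [0,0,-0.07,0,1],
    [0,0,-0.11,0,1],
    [0,0,-0.13,0,1],
    [0,0,-0.13,0,1],
  ],
)

```text
t: 16.6
position: [670.1, -133.1, 159.6]
tcp_rot: [3.141, -0.013, -0.226]
ft_force: [0.8, 0.2, 1.1]
finger_gap: 1.0
grip_force: 0.0
```

```bash
python3 - <<'E'
from h import *
s,p,W=look("w9",(665,-131),48); go(399,271,130,114.5)
E
```

```text
n 892 med [ 664.6 -131.4   47.3]
[ 663.7 -131.3] [23.4 23.8] 76.9
row [-0.3533 -0.3329  0.023 ] -2.225 n_rows 18.0 t 16.65 pos [ 668.4 -132.6  155.9] yaw -13.0
```

View pics/w9.png

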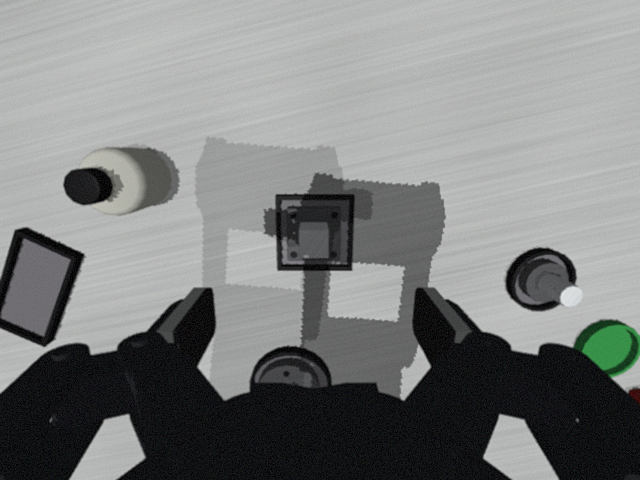

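The square is seated level in its nest at (315,232). Now the vice.

Emit:
apply_moves(
  steps=[
    [-0.353,-0.333,0.0,-2.225,1],
    [-0.353,-0.333,0.0,-2.225,1],
    [-0.353,-0.333,0.0,-2.225,1],
    [-0.353,-0.333,0.0,-2.225,1],
    [-0.353,-0.333,0.0,-2.225,1],
    [-0.353,-0.333,0.0,-2.225,1],
    [-0.353,-0.333,0.0,-2.225,1],
    [-0.353,-0.333,0.0,-2.225,1],
    [-0.353,-0.333,0.0,-2.225,1],
    [-0.353,-0.333,0.0,-2.225,1],
    [-0.353,-0.333,0.0,-2.225,1],
    [-0.353,-0.333,0.0,-2.225,1],
  ],
)

```text
t: 17.65
position: [393.4, 273.5, 149.1]
tcp_rot: [-3.138, 0.002, 1.282]
ft_force: [0.1, 0.2, -0.4]
finger_gap: 1.001
grip_force: 0.0
```

```bash
python3 - <<'E'
from h import *
go(399,271,130,114.5)
E
```

```text
row [-0.0008  0.0061  0.0191] -0.717 n_rows 6.0 t 17.65 pos [393.4 273.5 149.1] yaw 73.4
```

Emit:
apply_moves(
  steps=[
    [0.001,0.004,0.019,-0.717,1],
    [0.001,0.004,0.019,-0.717,1],
    [0.001,0.004,0.019,-0.717,1],
    [0.001,0.004,0.019,-0.717,1],
    [0.001,0.004,0.019,-0.717,1],
    [0.001,0.004,0.019,-0.717,1],
    [0.001,0.004,0.019,-0.717,1],
    [0.001,0.004,0.019,-0.717,1],
  ],
)

```text
t: 18.32
position: [400.0, 271.1, 130.7]
tcp_rot: [-3.139, 0.0, 1.988]
ft_force: [0.3, -0.2, -0.4]
finger_gap: 1.001
grip_force: 0.0
```

```bash
python3 - <<'E'
from h import *
s,p,W=look("w10",(399,271),44,45)
d=np.hypot(W[...,0]-399,W[...,1]-271); m=(d<50)&(W[...,2]>7)&(W[...,2]<20)
rc=cv2.minAreaRect(W[m][:,:2].astype(np.float32)); print(m.sum(),rc); go(399,271,16,114.5)
E
```

```text
n 1603 med [395.6 271.5  43.3]
[395.9 270.6] [27.8 34.4] 23.6
2320 ((395.90533447265625, 270.658935546875), (36.091888427734375, 83.97968292236328), 24.283687591552734)
row [ 0.0003 -0.0009  0.115 ] -0.01 n_rows 3.0 t 18.37 pos [400.2 271.2 131. ] yaw 113.9
```

View pics/w10.png

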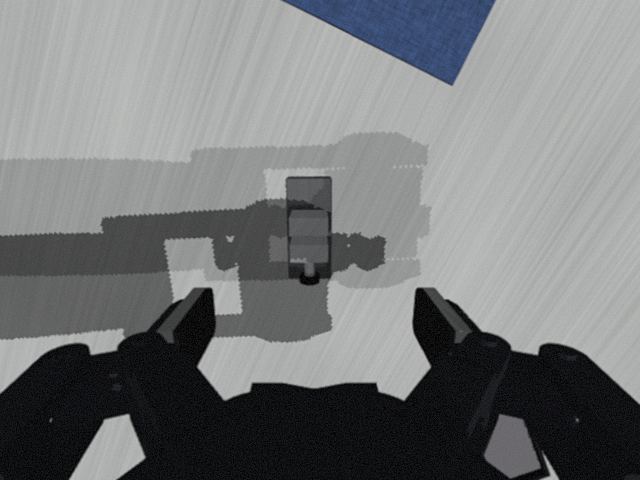

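The vice is aligned with the gripper at (309,230) and the knob side faces the gripper; the centre is near (397,271).

Emit:
apply_moves(
  steps=[
    [0.001,-0.0028,0.035,-0.005,1],
    [0.001,-0.0028,0.07,-0.005,1],
    [0.001,-0.0028,0.098,-0.005,1],
    [0.001,-0.0028,0.113,-0.005,1],
    [0.001,-0.0028,0.115,-0.005,1],
    [0.001,-0.0028,0.115,-0.005,1],
    [0.001,-0.0028,0.115,-0.005,0],
    [0.001,-0.0028,0.115,-0.005,0],
    [0.001,-0.0028,0.115,-0.005,0],
    [0.001,-0.0028,0.115,-0.005,0],
    [0.001,-0.0028,0.115,-0.005,0],
    [0.001,-0.0028,0.115,-0.005,0],
  ],
)

```text
t: 19.37
position: [398.7, 271.7, 18.5]
tcp_rot: [3.14, -0.0, 1.996]
ft_force: [-0.4, -0.4, 4.0]
finger_gap: 0.314
grip_force: 61.1
```

```bash
python3 - <<'E'
from h import *
go(670.5,146.5,90,139.5)
E
```

```text
row [-0.2261  0.1961 -0.0711] -0.439 n_rows 8.0 t 19.37 pos [398.7 271.7  18.5] yaw 114.3
```

Emit:
apply_moves(
  steps=[
    [0,0,-0.02,0,0],
    [0,0,-0.055,0,0],
    [-0.03,0.026,-0.071,-0.06,0],
    [-0.06,0.052,-0.071,-0.12,0],
    [-0.09,0.078,-0.071,-0.18,0],
    [-0.12,0.104,-0.071,-0.24,0],
    [-0.15,0.13,-0.071,-0.3,0],
    [-0.18,0.156,-0.071,-0.36,0],
    [-0.206,0.179,-0.071,-0.42,0],
    [-0.226,0.196,-0.071,-0.44,0],
    [-0.226,0.196,-0.071,-0.44,0],
    [-0.226,0.196,-0.071,-0.44,0],
  ],
)

```text
t: 20.37
position: [669.8, 145.2, 86.7]
tcp_rot: [-3.14, -0.002, 2.434]
ft_force: [-0.9, 0.0, -4.0]
finger_gap: 0.318
grip_force: 60.7
```

```bash
python3 - <<'E'
from h import *
s,p,W=look("w11"); go(670.5,146.5,23,139.5); print(proj(p,(670.5,146.5,12),s))
E
```

```text
row [-0.0011  0.0017  0.0636] 0.0 n_rows 2.0 t 20.42 pos [668.7 145.9  86.7] yaw 139.5
[315.5188407  246.41534867]
```

View pics/w11.png

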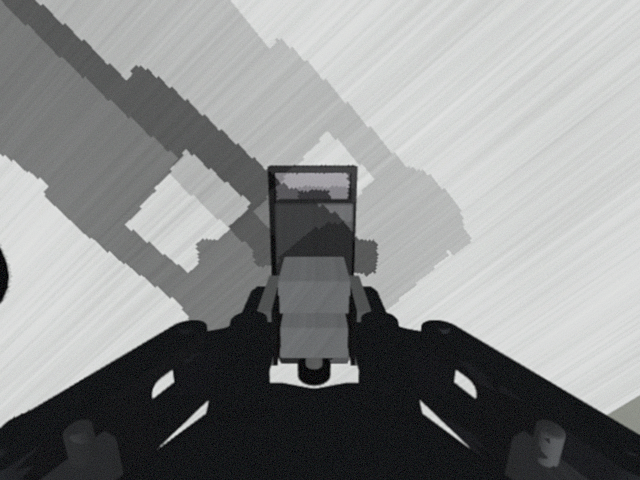

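The nest is parallel with the gripper: columns 268–357, top at row 166, centre (312,247) against the predicted (315,246). Lowering.

Emit:
apply_moves(
  steps=[
    [-0.0012,0.0005,0.025,0,0],
    [-0.0012,0.0005,0.045,0,0],
    [-0.0012,0.0005,0.056,0,0],
    [-0.0012,0.0005,0.06,0,0],
    [-0.0012,0.0005,0.0625,0,0],
    [-0.0012,0.0005,0.0635,0,0],
    [-0.0012,0.0005,0.0645,0,0],
    [-0.0012,0.0005,0.0645,0,0],
  ],
)

```text
t: 21.08
position: [671.8, 146.1, 25.3]
tcp_rot: [3.14, 0.002, 2.436]
ft_force: [0.1, 0.2, -3.6]
finger_gap: 0.316
grip_force: 60.8
```

Emit:
apply_moves(
  steps=[
    [0,0,0.001,0,0],
    [0,0,0.002,0,0],
    [0,0,0.0025,0,0],
    [0,0,0.0028,0,0],
    [0,0,0.0028,0,0],
  ],
)

```text
t: 21.5
position: [671.7, 145.9, 22.6]
tcp_rot: [3.141, 0.001, 2.436]
ft_force: [-2.5, -0.1, 4.0]
finger_gap: 0.314
grip_force: 61.7
```

Contact made; releasing and lifting.

Emit:
apply_moves(
  steps=[
    [0,0,0,0,0.6],
    [0,0,0,0,1],
    [0,0,0,0,1],
    [0,0,0,0,1],
    [0,0,-0.03,0,1],
    [0,0,-0.07,0,1],
    [0,0,-0.11,0,1],
    [0,0,-0.13,0,1],
    [0,0,-0.13,0,1],
    [0,0,-0.13,0,1],
  ],
)

```text
t: 22.33
position: [672.2, 146.0, 153.5]
tcp_rot: [3.138, 0.003, 2.436]
ft_force: [0.2, -0.3, 0.4]
finger_gap: 0.998
grip_force: 0.0
```

```bash
python3 - <<'E'
from h import *
s,p,W=look("w12",(670.5,146.5),48)
t=r.get_image("scene"); save("end.png",cv2.resize(t["frame"][120:380,130:560],(800,484)))
E
```

```text
n 1388 med [670.9 146.8  47.3]
[671.6 146.1] [27.6 33.9] 49.8
```

View pics/w12.png

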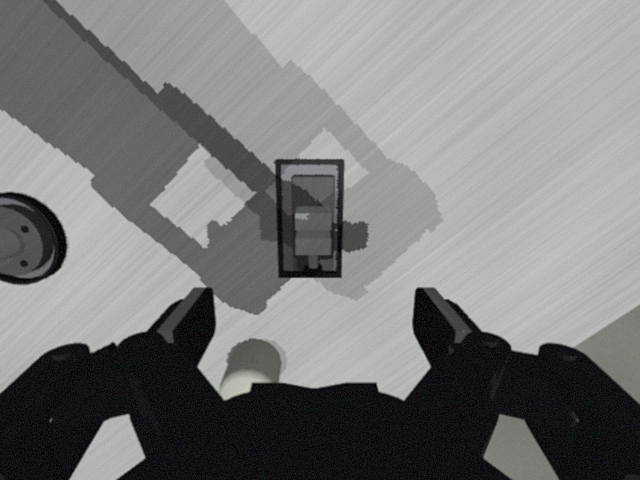

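View pics/end.png

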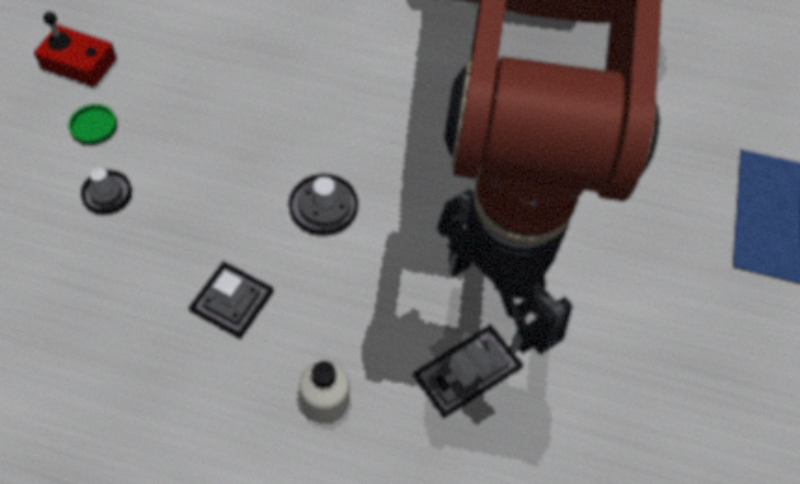

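All four holders sit in their nests. The vice is within its rim at (310,218) in the wrist view with its top at z 47.3, and the box and bottle are untouched.

```bash
python3 -c "
from station import r
print(r.hand_in())"
```

```text
the job is handed in; nothing more can be done
None
```

The job is handed in: all four work-holders lie flat in their matching black-rimmed nests, each set down by contact, and the joystick box and bottle were left where they stood (about 22 s of the 96 s used).

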